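Push the soap box through the gap to its blue tile

TASK

Push the green soap box along the counter with your fingertips, through the narrow gap between the round steel spice box and the wooden salt box, until it lies wholly on the blue tile on the other side. Only push it: do not lift or tip it. Leave everything else on the counter where it stands.

Things in the scene. Friction and masses are not known exactly. Their poses are not given: they have to be found in the camera images.
- soapbox_mid (a point): Centre, half-way up (13 mm above the counter), of the green closed soap box, a loose plastic block 64 mm wide (its x axis), 100 mm long (its y axis) and 26 mm high (z up), upright edges rounded at 5 mm, about 160 g (hidden variation), sliding flat on the counter. It starts on the terracotta mat, on one side of the gap, up to about 30 mm off the gap's centre line and turned by up to about 0.35 rad; its long axis lies roughly along the gap
- soapbox_c0 (a point): Corner of the soap box's underside (counter height) at its +x, +y: 32 mm and 50 mm from its centre
- soapbox_c1 (a point): Corner of the soap box's underside at its +x, -y
- soapbox_c2 (a point): Corner of the soap box's underside at its -x, -y
- soapbox_c3 (a point): Corner of the soap box's underside at its -x, +y
- gate: The two fixed obstacles as one frame, origin on the counter in the middle of the gap. The gap is 70 mm wide and is passed along the frame's y axis (in + or - direction, depending on where the tile is). At -x (nearer the robot): round steel spice box, 110 mm across (lid rim 113 mm), 45 mm high, centre at x = -90 mm. At +x: wooden salt box, 90 mm (x) by 100 mm (y), corners rounded at 10 mm, 46 mm high, centre at x = +80 mm. Neither can move
- tile: Blue tile let in flush with the counter, 100 mm (its x axis) by 140 mm (its y axis), origin at its centre on the counter. It lies 165 to 195 mm from the middle of the gap, within 5 mm of the gap's centre line, its long side along the gap within 0.06 rad; on either side of the gap, opposite to the soap box
- brush: Red-handled brush, 170 mm long (its x axis), 42 mm wide, 20 mm high, lying loose beyond the salt box; origin under its middle. Leave alone
- katori: Small steel bowl, 84 mm across, 38 mm high, loose beyond the salt box; origin at the centre of its underside. Leave alone
- tumbler: Copper tumbler, 60 mm across, 70 mm high, loose, beyond the salt box, between brush and bowl; origin at the centre of its underside. Leave alone
- mug: Blue plastic mug, 76 mm across without its handle, 70 mm high, loose, at the right near the robot; origin at the centre of its underside. Leave alone
- jar: Jar with yellow lid, 60 mm across, 70 mm high, loose, at the left near the robot; origin at the centre of its underside. Leave alone
Things that resemble listed ones, but are neither listed nor needed, are in the scene too. Of the things like the part that bears soapbox_mid, leave any that is pink; of the rest the smaller one is meant.

How it is judged:
By the outcome, as a careful person would: the job done as asked, in the order asked, and still so for the second after the job is handed in, with the robot touching nothing.
It also fails if it takes over 72 s, if anything falls off the work surface, if the arm or the gripper's body presses on something with over 40 N, if the wrist force passes 120 N, or if a joint passes its speed limit or range.

ROBOT

A 6-joint arm with a two-finger parallel gripper is mounted at the origin on the work surface. World frame = base frame: x ahead of the robot, y to its left, z up, the work surface at z = 0. Lengths are in m, angles in degrees, forces in N, time in s.
With the tool pointing down it reaches from about 0.4 to 0.825 m from the base axis. Payload 7 kg.
Tool frame: the origin (TCP) lies at the very end of the fingers, on their centre line; the grasp point (between the pads) lies 19 mm behind it; z points along the fingers, y is the line along which they close (so a half turn about z gives the same grasp; the last joint's range is limited). The gripper opens to 88 mm and grips with 3 to 60 N. Pads are 19 mm wide; open, the fingers measure 130 mm over their backs; the gripper's body (78 mm by 193 mm) begins 47 mm behind the grasp point.
Start: joints at [-47.263, 20.546, 0.682, 0, -70.136, -16.507], TCP at [0.298, -0.605, 0.227] pointing down, gripper open.
Joint ranges: [-176.03, 176.03], [-82.01, 121.73], [-58.28, 71.71], [-173.87, 95.51], [-174.79, -0.11], [-173.66, 173.66]. Speed limits (degrees/s): [136.94, 136.94, 172.46, 180, 180, 180].

INTERFACE

Orientations are given as [roll, pitch, yaw] about the fixed x, y, z axes, in that order (R = Rz(yaw) Ry(pitch) Rx(roll)).
In Python, from plant import r gives the robot as it stands. The module is installed in compiled form; this text tells all that it offers.
- The arm moves only by the tool jog_arm, never from a script. Its arguments are lists of equal length, an entry for each row: "travel": the shift along the tool's x, y, z each as a share of 50 cm, from -1 to 1, a list of three; "dr": the turn, a rotation vector about the tool's x, y, z each as a share of 360 degrees, from -1 to 1, a list of three; "claw": the opening, from 0 (shut) to 1 (fully open). A call has exactly 10 rows; each row is the pose to reach, as a shift and turn from the pose commanded when the call began, along the tool's axes at that moment, turning the shorter way round; what a row does not reach only later rows make up. A row lasts 1/8 s, in which the tool goes at most 62.5 mm and 10.7 degrees, less where a joint would pass 70% of its speed; a pose out of reach is approached as far as the arm can. A call with a number of a shift or a turn outside -1 to 1 is refused whole. A call with a gripper value outside its range is refused whole. The fingers move at their own pace and stop on an object; "newtons" is the grip in N (left out, the last holds). Time passes only in rows, so rows that repeat a pose let the fingers close, or fill a call up. It gives the time, the measured TCP pose, the force, the opening and the grip force at its end, in the units of the state.
- r.get_state(): the state, without advancing time (a new reading comes with each control period).
- r.capture(name): name is "side" or "top"; returns a dict with "pixels" (384x512x3 uint8, red, green, blue), "range_z" (384x512 float32, m along the optical axis (not along the pixel's ray), 0 where there is no reading), "fx", "fy", "cx", "cy" (pixels), "position" and "attitude" of the camera in the world. Camera axes: x right, y up, looking along -z (the intrinsics and any distortion apply to the point x, -y, -z); pixel columns grow to the right and rows downward; lengths in m; the calibration is good to about 2 mm. A picture is of the moment at which its call begins.
- r.close_job(): hands the job in; it is judged then, once.
Trained networks look in the newest picture that a camera, given by its name, has taken for a name from the list of things; names that differ only in an ending like _2 or _b are one class to them, and where a whole thing is asked for, a point or a joint stands for the part that bears it (a point fixed in the world has none). Each returns a list of dicts, best first, with "conf" (0 to 1); they miss things now and then, are a little off and sometimes report something else, mostly with a low value. They report only what shows in the picture. A call takes as long as a camera call. They do not tell look-alikes from the thing itself.
- r.boxes_of(name, camera): "extent" ([left, top, right, bottom] in pixels, round what is visible of it).
- r.regions_of(name, camera): "pixels" (384x512 bool, what is visible of it) and "extent" ([left, top, right, bottom] in pixels, round what is visible of it).
- r.tip_of(name, camera): "at" ([column, row] in pixels: a listed point, or the origin of a listed thing).
The state is a dict: "time_s": time; "joints": joint angles; "qd": joint speeds; "joint_torque": joint torques, N m; "tcp_pos": TCP position; "eef_rot": TCP orientation; "contact_force": force on the tool from outside, world axes, zero at the start; "moment": the same for the moment, N m; "gripper_width": finger opening in m; "gripper_force": force on a finger pad.
Only numpy, scipy, OpenCV 4.12 (cv2) and the standard library are available. Lean on these libraries where they do the work, as an engineer would, in place of code of your own. Each camera call takes 0.05 s, during which the arm holds its last target. There are 200 camera calls.

## Working session

There is one attempt and no reset: what is moved stays moved. The work goes in short steps, Python scripts to look and compute and a tool call to move; the robot and the scene stay as the last step left them, time stands still between calls to the robot, and variables do not carry over. Pictures are saved under pics/ and viewed, at most 10 in all, crops included, and the job is handed in when it is done.

Besides the shell and the picture viewer there is one more tool, called after "Request:" in YAML: its name, and indented under it one key for each argument. jog_arm: Moves the arm, as the interface text tells. Its arguments: {"type":"object","properties":{"travel":{"type":"array"},"dr":{"type":"array"},"claw":{"type":"array"},"newtons":{"type":"number"}},"required":["travel","dr","claw"]}

```bash
mkdir -p pics
cat > h.py <<'E'
import numpy as np, cv2
from scipy.spatial.transform import Rotation as R
from plant import r
def att(c):
    a=np.array(c["attitude"],float)
    return a if a.shape==(3,3) else (R.from_euler('xyz',a,degrees=True).as_matrix() if a.size==3 else R.from_quat(a).as_matrix())
def cloud(c):
    d=c["range_z"]; v,u=np.mgrid[:384,:512]
    p=np.stack([(u-c["cx"])/c["fx"]*d,-(v-c["cy"])/c["fy"]*d,-d],-1)
    return p@att(c).T+np.array(c["position"])
def onplane(c,uv,z):
    uv=np.atleast_2d(uv); ray=np.stack([(uv[:,0]-c["cx"])/c["fx"],-(uv[:,1]-c["cy"])/c["fy"],-np.ones(len(uv))],-1)@att(c).T
    o=np.array(c["position"]); return o+ray*((z-o[2])/ray[:,2])[:,None]
E
python3 - <<'E'
from h import *
for n in ("top","side"):
    c=r.capture(n); cv2.imwrite(f"pics/{n}0.png",c["pixels"][...,::-1])
    print(n,{k:c[k] for k in c if k not in("pixels","range_z")})
    for o in ("soapbox_mid","gate","tile","brush","katori","tumbler","mug","jar"):
        print(o,[(np.round(b["at"]),round(b["conf"],2),onplane(c,b["at"],.013 if o[0]=='s' else 0)[0].round(3)) for b in r.tip_of(o,n)][:4])
print(r.get_state())
E
```

```text
top {'fx': 467.804996900424, 'fy': 467.804996900424, 'cx': 253.6103343590492, 'cy': 194.15156467751723, 'position': array([0.42998037, 0.0224624 , 1.44727437]), 'attitude': array([  4.0796429 ,  -0.97451593, -91.13775001])}
soapbox_mid [(array([196., 180.]), 0.97, array([0.58 , 0.173, 0.013])), (array([137., 199.]), 0.8, array([0.524, 0.353, 0.013])), (array([150., 124.]), 0.68, array([0.757, 0.313, 0.013]))]
gate [(array([254., 184.]), 0.57, array([ 0.564, -0.008,  0.   ]))]
tile [(array([318., 197.]), 0.86, array([ 0.52 , -0.203,  0.   ]))]
brush []
katori [(array([216., 123.]), 0.79, array([0.757, 0.11 , 0.   ]))]
tumbler [(array([261., 126.]), 0.77, array([ 0.747, -0.032,  0.   ]))]
mug [(array([355., 273.]), 0.66, array([ 0.283, -0.311,  0.   ]))]
jar [(array([152., 270.]), 0.89, array([0.305, 0.311, 0.   ])), (array([318., 195.]), 0.32, array([ 0.527, -0.206,  0.   ]))]
side {'fx': 415.11975277109065, 'fy': 415.11975277109065, 'cx': 251.3065640849077, 'cy': 190.80888926091552, 'position': array([0.13797603, 0.75055901, 0.60563081]), 'attitude': array([  56.0807882 ,   -0.845576
[... 857 characters left out ...]
  0.   ]))]
{'time_s': 0.9, 'joints': array([-4.72637876e+01,  2.05440128e+01,  6.82795080e-01, -9.81857483e-04,
       -7.01360148e+01, -1.65045751e+01]), 'qd': array([ 0.06716859,  0.08096854, -0.07078043, -0.02691399, -0.09045445,
        0.06310339]), 'joint_torque': array([-9.34507225e-04, -5.82355893e+01,  2.93304044e+01,  7.00239837e+00,
        1.26488489e-02, -3.47038656e-05]), 'tcp_pos': array([ 0.29830773, -0.60548506,  0.22659103]), 'eef_rot': array([-1.79997609e+02,  1.67161749e-03, -1.53768696e+02]), 'contact_force': array([-0.02930352,  0.82515065, -0.45244627]), 'moment': array([ 0.02273528,  0.02565696, -0.01935394]), 'gripper_force': 0.0, 'gripper_width': 0.087724428312779}
```

View pics/top0.png

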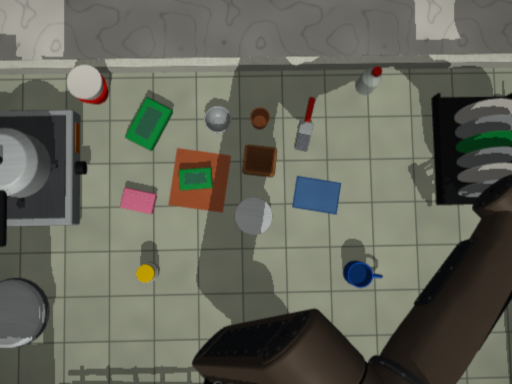

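View pics/side0.png

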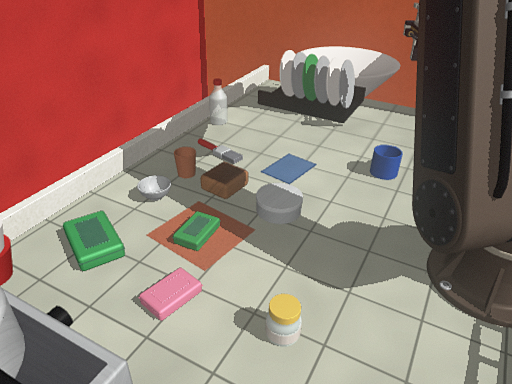

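The top picture shows three look-alikes: the small green box on the mat (196,180), a bigger green box (150,124) and a pink one (138,200). I choose (196,180). The spice box is at (254,216), the salt box at (260,161) and the tile at (317,195). Next I measure these and take one close crop.

```bash
cat >> h.py <<'E'
def rect(pts):
    (cx,cy),(w,h),a=cv2.minAreaRect((pts[:,:2]*1000).astype(np.float32))
    if w>h: w,h,a=h,w,a+90   # a = dir of short side; long side dir a+90
    return np.array([cx,cy]).round(1),round(w,1),round(h,1),round((a+90)%180,2)
def big(m):
    n,l,s,_=cv2.connectedComponentsWithStats(m.astype(np.uint8)); return l==1+np.argmax(s[1:,4])
def mask_pts(c,m,z):
    k,_=cv2.findContours(m.astype(np.uint8),cv2.RETR_EXTERNAL,cv2.CHAIN_APPROX_NONE)
    return onplane(c,max(k,key=len)[:,0,:],z)
def soap(c,lo=None):
    h=cv2.cvtColor(c["pixels"],cv2.COLOR_RGB2HSV); P=cloud(c)
    m=(h[...,0]>45)&(h[...,0]<90)&(h[...,1]>110)&(P[...,0]>.42)&(P[...,0]<.68)&(P[...,1]<.26)&(P[...,1]>-.32)&(P[...,2]>.017)&(P[...,2]<.04)
    return big(m)
E
python3 - <<'E'
from h import *
for n in ("top","side"):
    c=r.capture(n);P=cloud(c);h=cv2.cvtColor(c["pixels"],cv2.COLOR_RGB2HSV)
    m=soap(c); print(n,"soap",m.sum(),rect(mask_pts(c,m,.026)),rect(P[m]),np.median(P[m][:,2]))
    t=big((h[...,0]>98)&(h[...,0]<125)&(h[...,1]>90)&(abs(P[...,1]+.2)<.13)&(abs(P[...,0]-.53)<.12)&(abs(P[...,2])<.02))
    print("tile",t.sum(),rect(mask_pts(c,t,0)))
    g=(P[...,2]>.036)&(P[...,2]<.06)&(abs(P[...,1])<.09)
    for nm,lo,hi in(("spice",.38,.55),("salt",.56,.7)):
        s=big(g&(P[...,0]>lo)&(P[...,0]<hi)); q=mask_pts(c,s,.0455)
        print(nm,s.sum(),np.median(P[s][:,2]),rect(q),rect(P[s]),cv2.minEnclosingCircle((q[:,:2]*1000).astype(np.float32)))
    if n=="top": cv2.imwrite("pics/crop.png",cv2.resize(c["pixels"][100:240,110:350,::-1],None,fx=3,fy=3,interpolation=cv2.INTER_CUBIC))
E
```

```text
top soap 656 (array([582.6, 173.3]), 62.7, 98.9, 93.05) (array([582.9, 173.7]), 64.0, 98.5, 92.96) 0.02660930507719228
tile 1373 (array([ 527.8, -199. ]), 97.0, 138.1, 79.6)
spice 1102 0.04535591444849185 (array([ 4.641e+02, -3.000e-01]), 107.7, 107.9, 88.92) (array([ 4.641e+02, -3.000e-01]), 107.9, 108.2, 88.72) ((464.63623046875, -0.3507435619831085), 56.16261672973633)
salt 928 0.04616580371339907 (array([631.6, -22.4]), 88.8, 99.1, 82.63) (array([632.9, -22.8]), 89.3, 99.7, 82.55) ((632.2415161132812, -22.667741775512695), 61.137176513671875)
side soap 536 (array([579.9, 177.3]), 64.7, 101.1, 93.02) (array([582.3, 175.3]), 62.0, 98.6, 92.16) 0.026268733706189706
tile 608 (array([ 529.5, -199.7]), 97.2, 135.5, 79.64)
spice 1119 0.04540957091603237 (array([464.9,   4.2]), 110.0, 124.0, 113.04) (array([466.3,  -0.9]), 111.7, 111.8, 5.92) ((462.6285400390625, 2.9225502014160156), 62.52433395385742)
salt 755 0.046564285057341115 (array([628.8, -15.8]), 93.3, 104.6, 82.42) (array([634.1, -21.7]), 89.1, 98.0, 81.06) ((628.9471435546875, -17.78913688659668), 66.39947509765625)
```

View pics/crop.png

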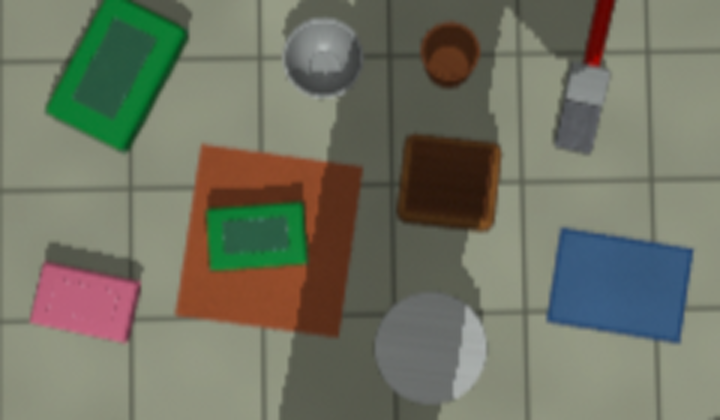

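```bash
cat >> h.py <<'E'
O=np.array([553.7,-12.1]); GA=-7.55
gx=np.array([np.cos(np.radians(GA)),np.sin(np.radians(GA))]); gy=np.array([-gx[1],gx[0]])
def g2w(x,y): return O+x*gx+y*gy
def w2g(p): d=np.array(p)-O; return np.array([d@gx,d@gy])
def rows(p0,yaw0,wps):
    # p0 mm xyz, wps (x,y,z,yaw) world; prints travel & dr z
    a=np.radians(yaw0); tx=np.array([np.cos(a),np.sin(a)]); ty=np.array([np.sin(a),-np.cos(a)])
    for w in wps:
        d=np.array(w[:2])-p0[:2]; dy=(w[3]-yaw0+180)%360-180
        print([round(d@tx/500,4),round(d@ty/500,4),round((p0[2]-w[2])/500,4)],"drz",round(-dy/360,5))
E
python3 - <<'E'
from h import *
print(g2w(64,180))
rows([298.3,-605.5,226.6],-153.77,[(560,-220,200,172.45)])
w=g2w(64,180)
rows([560,-220,200],172.45,[(*w,150,172.45),(*w,7,172.45)])
E
```

```text
[640.79559844 157.93045825]
[np.float64(-0.8103), np.float64(0.4603), 0.0532] drz 0.09383
[np.float64(-0.0609), np.float64(0.7705), 0.1] drz -0.0
[np.float64(-0.0609), np.float64(0.7705), 0.386] drz -0.0
```

Request:
jog_arm:
  travel:
    - [-0.81, 0.46, 0.053]
    - [-0.81, 0.46, 0.053]
    - [-0.81, 0.46, 0.053]
    - [-0.81, 0.46, 0.053]
    - [-0.81, 0.46, 0.053]
    - [-0.81, 0.46, 0.053]
    - [-0.81, 0.46, 0.053]
    - [-0.81, 0.46, 0.053]
    - [-0.81, 0.46, 0.053]
    - [-0.81, 0.46, 0.053]
  dr:
    - [0, 0, 0.0938]
    - [0, 0, 0.0938]
    - [0, 0, 0.0938]
    - [0, 0, 0.0938]
    - [0, 0, 0.0938]
    - [0, 0, 0.0938]
    - [0, 0, 0.0938]
    - [0, 0, 0.0938]
    - [0, 0, 0.0938]
    - [0, 0, 0.0938]
  claw: [0.18, 0.18, 0.18, 0.18, 0.18, 0.18, 0.18, 0.18, 0.18, 0.18]

```text
time_s: 2.25
tcp_pos: [0.5598, -0.2201, 0.2]
eef_rot: [-180.0, -0.0, 172.5]
contact_force: [-0.3, 0.4, 0.1]
gripper_width: 0.0157
gripper_force: 0.0
```

Request:
jog_arm:
  travel:
    - [-0.061, 0.77, 0.1]
    - [-0.061, 0.77, 0.1]
    - [-0.061, 0.77, 0.1]
    - [-0.061, 0.77, 0.1]
    - [-0.061, 0.77, 0.1]
    - [-0.061, 0.77, 0.1]
    - [-0.061, 0.77, 0.1]
    - [-0.061, 0.77, 0.1]
    - [-0.061, 0.77, 0.15]
    - [-0.061, 0.77, 0.2]
  dr:
    - [0, 0, 0]
    - [0, 0, 0]
    - [0, 0, 0]
    - [0, 0, 0]
    - [0, 0, 0]
    - [0, 0, 0]
    - [0, 0, 0]
    - [0, 0, 0]
    - [0, 0, 0]
    - [0, 0, 0]
  claw: [0.18, 0.18, 0.18, 0.18, 0.18, 0.18, 0.18, 0.18, 0.18, 0.18]

```text
time_s: 3.5
tcp_pos: [0.6409, 0.1554, 0.1004]
eef_rot: [180.0, 0.1, 172.3]
contact_force: [-1.4, 0.4, -1.0]
gripper_width: 0.016
gripper_force: 0.0
```

Request:
jog_arm:
  travel:
    - [0, 0, 0.1]
    - [0, 0, 0.17]
    - [0, 0, 0.186]
    - [0, 0, 0.186]
    - [0.012, 0, 0.186]
    - [0.02, 0, 0.186]
    - [0.027, 0, 0.186]
    - [0.034, 0, 0.186]
    - [0.041, 0, 0.186]
    - [0.041, 0, 0.186]
  dr:
    - [0, 0, 0]
    - [0, 0, 0]
    - [0, 0, 0]
    - [0, 0, 0]
    - [0, 0, 0]
    - [0, 0, 0]
    - [0, 0, 0]
    - [0, 0, 0]
    - [0, 0, 0]
    - [0, 0, 0]
  claw: [0.18, 0.18, 0.18, 0.18, 0.18, 0.18, 0.18, 0.18, 0.18, 0.18]

```text
time_s: 4.75
tcp_pos: [0.6199, 0.1603, 0.007]
eef_rot: [-180.0, -0.0, 172.5]
contact_force: [-0.4, -0.4, 0.5]
gripper_width: 0.0157
gripper_force: 0.0
```

```bash
cat > look.py <<'E'
from h import *
import sys
s=r.get_state(); print(s["time_s"],s["tcp_pos"].round(4),s["eef_rot"].round(2),s["contact_force"].round(1),"tcp gate",w2g(s["tcp_pos"][:2]*1000).round(1))
for n in ("top","side"):
    c=r.capture(n)
    try:
        m=soap(c);P=cloud(c); a=rect(mask_pts(c,m,.026)); b=rect(P[m])
        print(n,m.sum(),"gate",w2g(a[0]).round(1),a[1:],"ang",round(a[3]-82.45,2)," cloud",w2g(b[0]).round(1),b[1:],"z",P[m][:,2].mean().round(4))
    except Exception as e: print(n,e)
    if len(sys.argv)>1: cv2.imwrite(f"pics/{sys.argv[1]}_{n}.png",c["pixels"][...,::-1])
E
python3 look.py a
```

```text
4.75 [0.6199 0.1603 0.007 ] [-1.8000e+02 -2.0000e-02  1.7247e+02] [-0.4 -0.4  0.5] tcp gate [ 43.  179.6]
top 466 gate [-10.9 190.7] (49.2, 98.6, 84.52) ang 2.07  cloud [-11.5 191.5] (49.5, 99.0, 83.73) z 0.0268
side 315 gate [ -7.3 196.3] (67.3, 102.2, 84.1) ang 1.65  cloud [ -3.7 193.3] (60.5, 95.9, 84.31) z 0.0257
```

View pics/a_side.png

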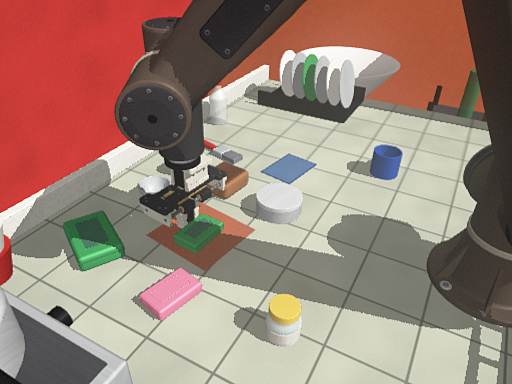

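Side view: the box lies against the fingers at (198,233), still flat on the mat and turned almost along the gap. Next I go around behind it.

Request:
jog_arm:
  travel:
    - [-0.04, 0, 0]
    - [-0.04, 0, -0.12]
    - [-0.04, 0, -0.2]
    - [0.09, 0.24, -0.2]
    - [0.09, 0.24, -0.2]
    - [0.09, 0.24, -0.2]
    - [0.09, 0.24, -0.2]
    - [0.09, 0.24, -0.2]
    - [0.09, 0.24, -0.2]
    - [0.09, 0.24, -0.2]
  dr:
    - [0, 0, 0]
    - [0, 0, 0]
    - [0, 0, -0.25]
    - [0, 0, -0.25]
    - [0, 0, -0.25]
    - [0, 0, -0.25]
    - [0, 0, -0.25]
    - [0, 0, -0.25]
    - [0, 0, -0.25]
    - [0, 0, -0.25]
  claw: [0.18, 0.18, 0.18, 0.18, 0.18, 0.18, 0.18, 0.18, 0.18, 0.18]

```text
time_s: 6.1
tcp_pos: [0.5913, 0.285, 0.1067]
eef_rot: [180.0, -0.0, -101.2]
contact_force: [-0.4, 0.1, -0.9]
gripper_width: 0.0157
gripper_force: 0.0
```

```bash
python3 look.py b
```

```text
6.1 [0.5913 0.285  0.1067] [ 1.7997e+02 -3.0000e-02 -1.0125e+02] [-0.4  0.1 -0.9] tcp gate [ -1.8 299.5]
top 651 gate [ -4.4 191.4] (62.0, 98.3, 84.68) ang 2.23  cloud [ -4.1 191.7] (62.3, 98.4, 84.72) z 0.0264
side 275 gate [ -6.7 196.2] (65.4, 101.6, 85.03) ang 2.58  cloud [ -3.6 192.9] (59.5, 97.0, 84.29) z 0.0255
```

Request:
jog_arm:
  travel:
    - [0.043, 0.01, 0.1]
    - [0.043, 0.01, 0.19]
    - [0.043, 0.01, 0.199]
    - [0.043, 0.01, 0.199]
    - [0.043, 0.01, 0.199]
    - [0.043, 0.01, 0.199]
    - [0.043, 0.01, 0.199]
    - [0.043, 0.01, 0.199]
    - [0.043, 0.01, 0.199]
    - [0.043, 0.01, 0.199]
  dr:
    - [0, 0, -0.0164]
    - [0, 0, -0.0164]
    - [0, 0, -0.0164]
    - [0, 0, -0.0164]
    - [0, 0, -0.0164]
    - [0, 0, -0.0164]
    - [0, 0, -0.0164]
    - [0, 0, -0.0164]
    - [0, 0, -0.0164]
    - [0, 0, -0.0164]
  claw: [0.18, 0.18, 0.18, 0.18, 0.18, 0.18, 0.18, 0.18, 0.18, 0.18]

```text
time_s: 7.45
tcp_pos: [0.5823, 0.265, 0.0075]
eef_rot: [180.0, -0.0, -95.7]
contact_force: [0.9, 0.1, 0.2]
gripper_width: 0.0157
gripper_force: 0.0
```

```bash
cat > plan.py <<'E'
from h import *
import sys
# plan.py D  "x,y,ang" ... : box-centre poses in gate; pusher D behind
D=float(sys.argv[1]); s=r.get_state(); p=s["tcp_pos"]*1000; print(w2g(p[:2]).round(1),p[2].round(1),s["eef_rot"].round(2))
w=[]
for a in sys.argv[2:]:
    x,y,t=map(float,a.split(',')); q=np.radians(t); P=g2w(x-D*np.sin(q),y+D*np.cos(q)); w.append((*P,7,-97.55+t))
rows(p,s["eef_rot"][2],w)
E
python3 plan.py 63 -4.1,191.5,2.2 -3.7,180,2.2 -3.3,170,2.2 -2.9,160,2.2 -2.6,150,2.2 -2.2,140,2.2 -1.8,130,2.1 -1.5,120,1.9
```

```text
[ -8.1 278.4] 7.5 [180.    -0.   -95.69]
[np.float64(0.0481), np.float64(-0.0016), np.float64(0.0011)] drz -0.00095
[np.float64(0.0711), np.float64(-0.0017), np.float64(0.0011)] drz -0.00095
[np.float64(0.0911), np.float64(-0.0018), np.float64(0.0011)] drz -0.00095
[np.float64(0.1111), np.float64(-0.002), np.float64(0.0011)] drz -0.00095
[np.float64(0.1311), np.float64(-0.0019), np.float64(0.0011)] drz -0.00095
[np.float64(0.1511), np.float64(-0.0021), np.float64(0.0011)] drz -0.00095
[np.float64(0.1711), np.float64(-0.0024), np.float64(0.0011)] drz -0.00067
[np.float64(0.1912), np.float64(-0.0028), np.float64(0.0011)] drz -0.00012
```

Request:
jog_arm:
  travel:
    - [0.02, -0.0016, 0.001]
    - [0.035, -0.0016, 0.001]
    - [0.048, -0.0016, 0.001]
    - [0.06, -0.0017, 0.001]
    - [0.072, -0.0017, 0.001]
    - [0.086, -0.0018, 0.001]
    - [0.1, -0.0019, 0.001]
    - [0.114, -0.002, 0.001]
    - [0.13, -0.002, 0.001]
    - [0.13, -0.002, 0.001]
  dr:
    - [0, 0, -0.001]
    - [0, 0, -0.001]
    - [0, 0, -0.001]
    - [0, 0, -0.001]
    - [0, 0, -0.001]
    - [0, 0, -0.001]
    - [0, 0, -0.001]
    - [0, 0, -0.001]
    - [0, 0, -0.001]
    - [0, 0, -0.001]
  claw: [0.18, 0.18, 0.18, 0.18, 0.18, 0.18, 0.18, 0.18, 0.18, 0.18]

```text
time_s: 8.7
tcp_pos: [0.5766, 0.1994, 0.007]
eef_rot: [180.0, -0.0, -95.4]
contact_force: [-0.1, 0.2, -0.6]
gripper_width: 0.016
gripper_force: 0.0
```

```bash
python3 look.py c
```

```text
8.7 [0.5766 0.1994 0.007 ] [ 1.7997e+02 -3.0000e-02 -9.5370e+01] [-0.1  0.2 -0.6] tcp gate [ -5.1 212.6]
top 548 gate [ -3.3 144.5] (62.4, 86.4, 84.55) ang 2.1  cloud [ -3.1 144.9] (62.8, 86.7, 84.46) z 0.0265
side 15 gate [-30.4 196.2] (6.4, 13.7, 123.77) ang 41.32  cloud [-28.8 194.6] (6.7, 9.1, 124.44) z 0.0239
```

View pics/c_top.png

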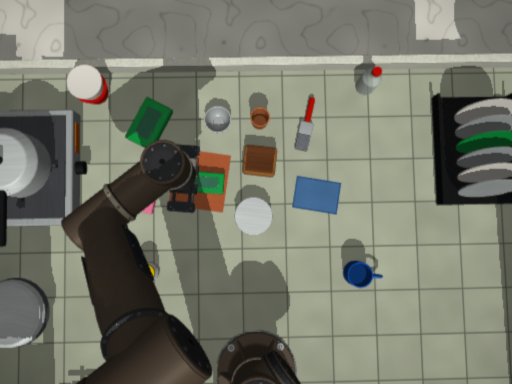

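Top view: the box (210,183) lies straight ahead of the fingers, heading for the gap between (254,216) and (260,161). I keep going.

```bash
python3 plan.py 62 -3.5,150.5,2.2 -2.7,130,2.2 -1.9,110,2.1 -1.5,100,2 -1.2,90,1.8 -0.9,80,1.4 -.6,70,1 -.4,60,.6 -.3,50,.3 -.2,40,0
```

```text
[ -5.  213.3] 7.0 [ 1.7999e+02 -1.0000e-02 -9.5350e+01]
[np.float64(0.0015), np.float64(0.0018), np.float64(0.0001)] drz 1e-05
[np.float64(0.0426), np.float64(0.0018), np.float64(0.0001)] drz 1e-05
[np.float64(0.0826), np.float64(0.0015), np.float64(0.0001)] drz 0.00029
[np.float64(0.1026), np.float64(0.0013), np.float64(0.0001)] drz 0.00057
[np.float64(0.1226), np.float64(0.001), np.float64(0.0001)] drz 0.00112
[np.float64(0.1426), np.float64(0.0003), np.float64(0.0001)] drz 0.00223
[np.float64(0.1627), np.float64(-0.0004), np.float64(0.0001)] drz 0.00334
[np.float64(0.1827), np.float64(-0.0009), np.float64(0.0001)] drz 0.00445
[np.float64(0.2027), np.float64(-0.001), np.float64(0.0001)] drz 0.00529
[np.float64(0.2227), np.float64(-0.001), np.float64(0.0001)] drz 0.00612
```

Request:
jog_arm:
  travel:
    - [0.02, 0, 0]
    - [0.043, 0, 0]
    - [0.063, 0, 0]
    - [0.083, 0, 0]
    - [0.103, -0.0005, 0]
    - [0.123, -0.001, 0]
    - [0.143, -0.0015, 0]
    - [0.163, -0.002, 0]
    - [0.173, -0.0023, 0]
    - [0.173, -0.0023, 0]
  dr:
    - [0, 0, 0]
    - [0, 0, 0]
    - [0, 0, 0]
    - [0, 0, 0.0003]
    - [0, 0, 0.0006]
    - [0, 0, 0.0011]
    - [0, 0, 0.0022]
    - [0, 0, 0.0033]
    - [0, 0, 0.0039]
    - [0, 0, 0.0039]
  claw: [0.18, 0.18, 0.18, 0.18, 0.18, 0.18, 0.18, 0.18, 0.18, 0.18]

```text
time_s: 10.05
tcp_pos: [0.5697, 0.1134, 0.0069]
eef_rot: [180.0, -0.0, -96.8]
contact_force: [0.6, 0.7, -0.5]
gripper_width: 0.0158
gripper_force: 0.0
```

```bash
python3 look.py d
python3 - <<'E'
import cv2
i=cv2.imread("pics/d_top.png")[130:240,160:300]; cv2.imwrite("pics/d_crop.png",cv2.resize(i,None,fx=5,fy=5,interpolation=cv2.INTER_CUBIC))
E
```

```text
10.05 [0.5697 0.1134 0.0069] [ 1.7997e+02 -3.0000e-02 -9.6770e+01] [ 0.6  0.7 -0.5] tcp gate [ -0.7 126.5]
top 497 gate [-1.  53.5] (62.6, 77.0, 82.93) ang 0.48  cloud [-0.6 53.6] (63.1, 77.2, 82.25) z 0.0263
side 11 gate [-25.7 109.5] (4.6, 23.0, 121.38) ang 38.93  cloud [-23.2 106.4] (4.7, 16.6, 120.98) z 0.0237
```

View pics/d_crop.png

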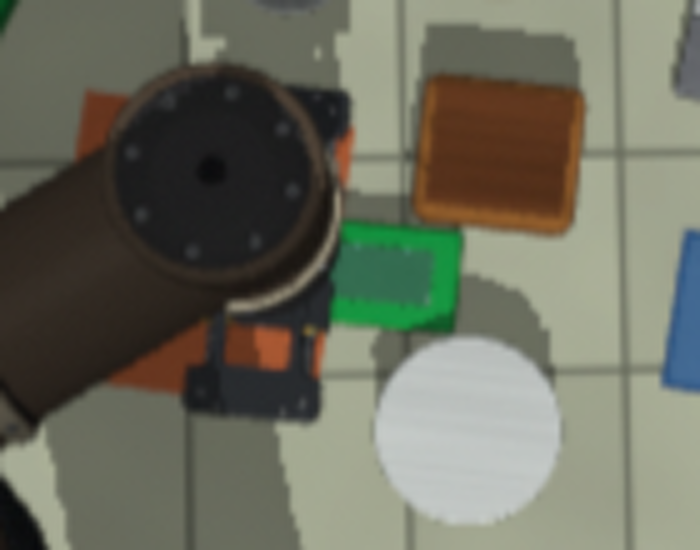

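The crop shows the box's front (450,280) between the salt box and the spice box, with free space on both sides. I continue straight.

```bash
python3 plan.py 62 -.4,50,.4 -.3,35,0 -.2,20,0 0,0,0 0,-20,0  0,-50,0
```

```text
[ -0.6 127. ] 6.9 [ 1.7998e+02 -2.0000e-02 -9.6740e+01]
[np.float64(0.03), np.float64(0.0009), np.float64(-0.0001)] drz 0.00114
[np.float64(0.06), np.float64(0.0003), np.float64(-0.0001)] drz 0.00226
[np.float64(0.09), np.float64(0.0005), np.float64(-0.0001)] drz 0.00226
[np.float64(0.13), np.float64(0.0007), np.float64(-0.0001)] drz 0.00226
[np.float64(0.17), np.float64(0.0012), np.float64(-0.0001)] drz 0.00226
[np.float64(0.23), np.float64(0.0021), np.float64(-0.0001)] drz 0.00226
```

Request:
jog_arm:
  travel:
    - [0.02, 0, 0]
    - [0.04, 0, 0]
    - [0.06, 0, 0]
    - [0.08, 0.0002, 0]
    - [0.1, 0.0005, 0]
    - [0.12, 0.0007, 0]
    - [0.14, 0.0009, 0]
    - [0.16, 0.0011, 0]
    - [0.17, 0.0012, 0]
    - [0.17, 0.0012, 0]
  dr:
    - [0, 0, 0.0008]
    - [0, 0, 0.0015]
    - [0, 0, 0.0022]
    - [0, 0, 0.0022]
    - [0, 0, 0.0022]
    - [0, 0, 0.0022]
    - [0, 0, 0.0022]
    - [0, 0, 0.0022]
    - [0, 0, 0.0022]
    - [0, 0, 0.0022]
  claw: [0.18, 0.18, 0.18, 0.18, 0.18, 0.18, 0.18, 0.18, 0.18, 0.18]

```text
time_s: 11.4
tcp_pos: [0.5592, 0.0292, 0.007]
eef_rot: [180.0, -0.0, -97.6]
contact_force: [-0.7, 0.4, 0.4]
gripper_width: 0.016
gripper_force: 0.0
```

```bash
python3 look.py e; python3 plan.py 62 0,-20,0 0,-50,0  0,-80,0 -.2,-110,0 -.3,-140,0
```

```text
11.4 [0.5592 0.0292 0.007 ] [ 1.7999e+02 -1.0000e-02 -9.7560e+01] [-0.7  0.4  0.4] tcp gate [ 0.  41.6]
top 392 gate [ -1.  -33.9] (61.9, 70.3, 81.79) ang -0.66  cloud [ -0.7 -34. ] (62.5, 70.3, 81.52) z 0.0268
side 5 gate [-23.4  24.5] (0.0, 17.2, 118.86) ang 36.41  cloud [-22.1  22.8] (0.0, 11.7, 119.04) z 0.0246
[ 0.2 42.1] 7.1 [ 1.800e+02 -1.000e-02 -9.753e+01]
[np.float64(0.0002), np.float64(0.0003), np.float64(0.0002)] drz 6e-05
[np.float64(0.0602), np.float64(0.0004), np.float64(0.0002)] drz 6e-05
[np.float64(0.1202), np.float64(0.0004), np.float64(0.0002)] drz 6e-05
[np.float64(0.1802), np.float64(0.0008), np.float64(0.0002)] drz 6e-05
[np.float64(0.2402), np.float64(0.001), np.float64(0.0002)] drz 6e-05
```

Request:
jog_arm:
  travel:
    - [0.02, 0, 0]
    - [0.045, 0, 0]
    - [0.07, 0, 0]
    - [0.095, 0, 0]
    - [0.12, 0, 0]
    - [0.145, 0, 0]
    - [0.17, 0, 0]
    - [0.195, 0, 0]
    - [0.215, 0, 0]
    - [0.22, 0, 0]
  dr:
    - [0, 0, 0]
    - [0, 0, 0]
    - [0, 0, 0]
    - [0, 0, 0]
    - [0, 0, 0]
    - [0, 0, 0]
    - [0, 0, 0]
    - [0, 0, 0]
    - [0, 0, 0]
    - [0, 0, 0]
  claw: [0.18, 0.18, 0.18, 0.18, 0.18, 0.18, 0.18, 0.18, 0.18, 0.18]

```text
time_s: 12.75
tcp_pos: [0.5447, -0.0801, 0.007]
eef_rot: [180.0, -0.0, -97.6]
contact_force: [-0.2, 1.6, 0.8]
gripper_width: 0.0159
gripper_force: 0.7
```

```bash
python3 look.py f; python3 plan.py 62 0,-130,0 0,-189,0
```

```text
12.75 [ 0.5447 -0.0801  0.007 ] [179.98  -0.   -97.57] [-0.2  1.6  0.8] tcp gate [  0.  -68.6]
top 212 gate [ -15.9 -161. ] (44.6, 87.3, 128.85) ang 46.4  cloud [ -15.3 -161.4] (44.4, 88.9, 128.84) z 0.0264
side 28 gate [ -26.5 -107.5] (19.5, 23.6, 81.51) ang -0.94  cloud [ -24.3 -107.6] (13.6, 22.1, 87.13) z 0.0257
[ -0.1 -68.3] 6.9 [ 1.7997e+02 -1.0000e-02 -9.7560e+01]
[np.float64(-0.0006), np.float64(-0.0002), np.float64(-0.0002)] drz -1e-05
[np.float64(0.1174), np.float64(-0.0002), np.float64(-0.0002)] drz -1e-05
```

Top is occluded by the arm now, but the forces are small and the fingers are through the gap. I finish the push in one go, slowing at the end.

Request:
jog_arm:
  travel:
    - [0.016, 0, 0]
    - [0.034, 0, 0]
    - [0.052, 0, 0]
    - [0.07, 0, 0]
    - [0.085, 0, 0]
    - [0.097, 0, 0]
    - [0.107, 0, 0]
    - [0.114, 0, 0]
    - [0.117, 0, 0]
    - [0.117, 0, 0]
  dr:
    - [0, 0, 0]
    - [0, 0, 0]
    - [0, 0, 0]
    - [0, 0, 0]
    - [0, 0, 0]
    - [0, 0, 0]
    - [0, 0, 0]
    - [0, 0, 0]
    - [0, 0, 0]
    - [0, 0, 0]
  claw: [0.18, 0.18, 0.18, 0.18, 0.18, 0.18, 0.18, 0.18, 0.18, 0.18]

```text
time_s: 14.1
tcp_pos: [0.5373, -0.1375, 0.0071]
eef_rot: [-180.0, -0.0, -97.5]
contact_force: [-0.3, 0.3, -0.0]
gripper_width: 0.016
gripper_force: 0.0
```

Request:
jog_arm:
  travel:
    - [-0.03, 0, 0]
    - [-0.04, 0, -0.05]
    - [-0.04, 0, -0.16]
    - [-0.04, 0, -0.28]
    - [-0.15, 0, -0.35]
    - [-0.27, 0, -0.35]
    - [-0.39, 0, -0.35]
    - [-0.5, 0, -0.35]
    - [-0.6, 0, -0.35]
    - [-0.6, 0, -0.35]
  dr:
    - [0, 0, 0]
    - [0, 0, 0]
    - [0, 0, 0]
    - [0, 0, 0]
    - [0, 0, 0]
    - [0, 0, 0]
    - [0, 0, 0]
    - [0, 0, 0]
    - [0, 0, 0]
    - [0, 0, 0]
  claw: [0.18, 0.18, 0.18, 0.18, 0.18, 0.18, 0.18, 0.18, 0.18, 0.18]

```text
time_s: 15.35
tcp_pos: [0.5765, 0.164, 0.1817]
eef_rot: [-180.0, 0.0, -97.3]
contact_force: [-0.5, -0.3, 0.6]
gripper_width: 0.0157
gripper_force: 0.0
```

```bash
python3 look.py g
```

```text
15.35 [0.5765 0.164  0.1817] [-180.      0.    -97.29] [-0.5 -0.3  0.6] tcp gate [ -0.5 177.6]
top 678 gate [  -2.  -186.7] (63.6, 100.5, 82.46) ang 0.01  cloud [  -1.4 -187.3] (64.1, 100.2, 82.38) z 0.0266
side 204 gate [  -3.7 -182.7] (65.6, 97.9, 80.48) ang -1.97  cloud [  -2.2 -186.9] (62.5, 94.5, 80.61) z 0.0256
```

View pics/g_top.png

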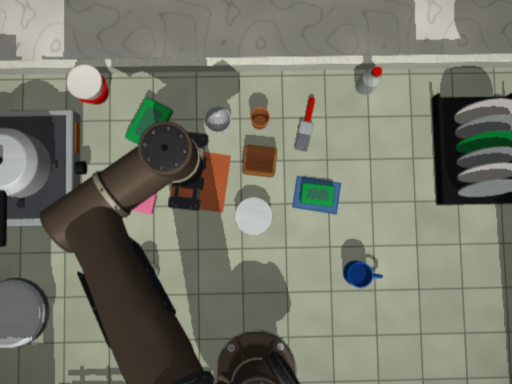

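The box lies centred on the tile at (318,194), with blue showing all around it. Everything else is where it was.

```bash
python3 -c "
from plant import r
print(r.close_job())"
```

```text
the job is handed in; nothing more can be done
None
```

I pushed the green soap box through the gap onto the blue tile, where it lies wholly inside the edges; it was never lifted or tipped, nothing else appears to have moved, and the job is handed in (about 15 s used).

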